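# Dial the document box's code wheel home and shoot its bolt

### The arm

A 7-joint arm with a two-finger parallel gripper is mounted at the origin on a cart in front of the work surface, level with it; the furniture and walls round the work are solid. World frame = base frame: x ahead of the robot, y to its left, z up, the work surface at z = 0. Lengths are in m, angles in degrees, forces in N, time in s.
With the tool pointing down it reaches from about 0.425 to 0.875 m from the base axis. Payload 4.7 kg.
Tool frame: the origin (TCP) lies midway between the tips of the shut fingers; the grasp point (between the pads) lies 19 mm behind it; z points along the fingers, y is the line along which they close (so a half turn about z gives the same grasp; the last joint's range is limited). The gripper opens to 87 mm and grips with 3 to 60 N. Pads are 19 mm wide; open, the fingers measure 117 mm over their backs; the gripper's body (75 mm by 190 mm) begins 51 mm behind the grasp point.
Start: joints at [69.62, 18.392, -4.016, 83.108, 1.295, 78.541, -3.26], TCP at [0.235, -0.606, 0.223] pointing down, gripper open.
Joint ranges: [-163.93, 163.93], [-17.29, 119.83], [-79.2, 71.16], [3.27, 140.29], [-89.18, 269.18], [5.43, 117.66], [-154.24, 154.24]. Speed limits (degrees/s): [147.25, 147.25, 180, 180, 180, 180, 180].

### API

Orientations are given as [roll, pitch, yaw] about the fixed x, y, z axes, in that order (R = Rz(yaw) Ry(pitch) Rx(roll)).
In Python, from cell import env, viewer, boxes_of, masks_of gives the robot as it stands. The module is installed in compiled form; this text tells all that it offers.
- The arm moves only by the tool apply_moves, never from a script. Its argument "moves" is a list of rows, each a list of 7 numbers: the shift along the tool's x, y, z scaled (see below), then the turn, a rotation vector about the tool's x, y, z scaled (see below), then the opening, from 0 (shut) to 1 (fully open). A call has 1 to 20 rows; each row is the pose to reach, as a shift and turn from the pose commanded when the call began, along the tool's axes at that moment; what a row does not reach only later rows make up. The controller multiplies each number of a shift by 0.2 m and each number of a turn by 1.5 rad. A row lasts 1/10 s, in which the tool goes at most 50 mm and 8.59 degrees, less where a joint would pass 70% of its speed; a pose out of reach is approached as far as the arm can. A call with a number of a shift or a turn outside -1 to 1 is refused whole. A call with a gripper value outside its range is refused whole. The fingers move at their own pace and stop on an object; "grip_force" is the grip in N (left out, the last holds). Time passes only in rows, so rows that repeat a pose let the fingers close. It gives the time, the measured TCP pose, the force, the opening and the grip force at its end, in the units of the state.
- env.get_obs(): the state, without advancing time (a new reading comes with each control period).
- viewer.read_camera(name): name is "side" or "top"; returns the picture (420x560x3 uint8, red, green, blue); there is no depth.
- viewer.get_calibration(name): a dict with "fov_y" (degrees; the focal length in pixels is half the picture's height over the tangent of half this angle, whatever the lens; pixels are square), "cx", "cy" (the principal point, pixels), "k1" (the pictures are not rectified: a ray, as slopes to the right and down, at radius r is drawn at 1 + k1 r^2 times it, then the intrinsics apply), "position" and "orientation" of the camera in the world. Camera axes: x right, y up, looking along -z (the intrinsics and any distortion apply to the point x, -y, -z); pixel columns grow to the right and rows downward; lengths in m; the calibration is good to about 2 mm. A picture is of the moment at which its call begins. get_calibration takes no time and is no camera call.
- env.sign_off(): hands the job in; it is judged then, once.
Trained networks look in the newest picture that a camera, given by its name, has taken for a name from the list of things; names that differ only in an ending like _2 or _b are one class to them, and where a whole thing is asked for, a point or a joint stands for the part that bears it (a point fixed in the world has none). Each returns a list of dicts, best first, with "conf" (0 to 1); they miss things now and then, are a little off and sometimes report something else, mostly with a low value. They report only what shows in the picture. A call takes as long as a camera call.
- boxes_of(camera, target): "location" ([column, row] in pixels, amid what is visible of it).
- masks_of(camera, target): "pixels" (420x560 bool, what is visible of it) and "location" ([column, row] in pixels, amid what is visible of it).
The state is a dict: "time_s": time; "qpos": joint angles; "joint_velocities": joint speeds; "effort": joint torques, N m; "tool_pos": TCP position; "tool_rot": TCP orientation; "force": force on the tool from outside, world axes, zero at the start; "wrist_torque": the same for the moment, N m; "grip_width": finger opening in m; "grasp_force": force on a finger pad.
Only numpy, scipy, OpenCV 4.12 (cv2) and the standard library are available. Lean on these libraries where they do the work, as an engineer would, in place of code of your own. Each camera call takes 0.05 s, during which the arm holds its last target. There are 200 camera calls.

### The job

Lock the document box on the desk by gentle fingertip pushes alone, gripping and lifting nothing. Flick the top edge of its thumbwheel towards the front of the box, the pointer side, until the wheel has clicked to rest with its white mark at the pointer, and not a click past it. Then take the finger off the wheel and push the bolt's black tab towards the wheel as far as it goes, so that the pin sits in the wheel's hole; leave the box where it stands and the binder clip, tape and eraser undisturbed.

Things in the scene. Friction and masses are not known exactly. Their poses are not given: they have to be found in the camera images.
- lock_box: Loose grey steel box, 120 (x) x 190 (y) x 60 mm high, 3 kg. Origin at the centre of its underside, z up; its front (pointer side) faces its own -x, roughly to the robot (yaw within 0.35 rad). On the lid at box x = 0: black bolt tab (y = -48 mm), two steel guide blocks (y = -16 and +10, tops 75 mm up), wheel (y = +45). The pointer's block, 45 mm in front of the wheel's axis, is 72 mm high.
- wheel_axis (a point): Centre of the black thumbwheel at rest, 54 mm above the desk; axis along the box's y. Radius 28 mm, width 20 mm; it stands out of the lid, top edge 82 mm above the desk, 22 above the lid. It is sprung and gives downward (3 N to start, then 2 N/mm, 7 mm at most). A fingertip that presses its grippy top 3 to 5 mm down and drags along box -x rolls it with little slip: 14.7 mm a click.
- code_wheel (a joint): Turn of the thumbwheel, rad: 0 with the white mark at the pointer, growing as the top edge rolls to the front (box -x). A sprung detent holds it at each multiple of 0.5236 (12 clicks a turn); let go between, it falls into the nearer click; about 1.2 N at the rim moves it off a click. It starts 1, 2 or 3 clicks short (about -0.52, -1.05 or -1.57). End stops at -2.77 and +1.20.
- wheel_mark (a point): Middle of the white mark, an inlaid bar 5.5 mm wide across the wheel's rim, also seen as a short line down both flanks. It turns with the wheel, 28 mm from the axis.
- pointer_tip (a point): Point of the fixed steel pointer in front of the wheel, just clear of the rim, 30 degrees above the level of the axis (68 mm above the desk): the white mark belongs here.
- bolt_tab (a point): Centre of the bolt's upright black tab: 26 mm along the box's x, 10 mm along y, 27 mm high (top 88 mm above the desk, lower edge 1 mm above the lid, centre 74.5 mm). Push its flat face on the box's -y side towards the box's +y. There is free lid 42 mm wide on the -y side of the tab. It moves with the bolt.
- bolt (a joint): Travel of the bolt, m: 0 drawn back, 0.018 fully in with the pin in the wheel's hole. Slides to the box's +y with about 1.5 N of friction and stays where left. With the wheel on any other click the pin meets the wheel's flank at about 0.004 and stops.
- binder_clip: Bystander: black binder clip, 25 x 18 x 36 mm high with its wire grips up, on the box's -y side. Origin at the centre of its underside.
- blue_tape: Bystander: blue tape roll lying flat, 62 x 75 x 24 mm high, on the box's +y side. Origin at the centre of its underside.
- eraser: Bystander: green and white eraser, 19 x 38 x 12 mm high, in front of the box. Origin at the centre of its underside.

How it is judged:
By the outcome, as a careful person would: the job done as asked, in the order asked, and still so for the second after the job is handed in, with the robot touching nothing.
It also fails if it takes over 40 s, if anything falls off the work surface, if the arm or the gripper's body presses on something with over 40 N, if the wrist force passes 120 N, or if a joint passes its speed limit or range.

## Working session

There is one attempt and no reset: what is moved stays moved. The work goes in short steps, Python scripts to look and compute and a tool call to move; the robot and the scene stay as the last step left them, time stands still between calls to the robot, and variables do not carry over. Pictures are saved under pics/ and viewed, at most 10 in all, crops included, and the job is handed in when it is done.

Besides the shell and the picture viewer there is one more tool, called after "Request:" as a command line: name --pt "numbers of a row" for each row, then --argument value for the rest. apply_moves: Moves the arm, as the interface text tells. Shifts and turns lie within -1 to 1; 1 stands for 0.2 m of shift or 1.5 rad of turn. Its arguments: {"type":"object","properties":{"moves":{"type":"array","items":{"type":"array","items":{"type":"number","minimum":-1,"maximum":1}}},"grip_force":{"type":"number"}},"required":["moves"]}

```bash
mkdir -p pics; cat > h.py <<'E'
import numpy as np, cv2
from cell import env, viewer, boxes_of, masks_of
from scipy.spatial.transform import Rotation as R
def cal(n):
    c=viewer.get_calibration(n); c['f']=210/np.tan(np.radians(c['fov_y'])/2)
    c['R']=R.from_euler('xyz',c['orientation'],degrees=True).as_matrix(); c['p']=np.array(c['position']); return c
def proj(n,P):
    c=cal(n); q=(np.atleast_2d(P)-c['p'])@c['R']; s=np.c_[q[:,0]/-q[:,2],q[:,1]/q[:,2]]
    r2=(s**2).sum(1,keepdims=True); s=s*(1+c['k1']*r2); return s*c['f']+[c['cx'],c['cy']]
def ray(n,uv):
    c=cal(n); d=(np.array(uv,float)-[c['cx'],c['cy']])/c['f']; s=d.copy()
    for _ in range(20): s=d/(1+c['k1']*(s@s))
    v=c['R']@np.array([s[0],-s[1],-1]); return c['p'],v/np.linalg.norm(v)
def onz(n,uv,z):
    p,v=ray(n,uv); return p+v*(z-p[2])/v[2]
def snap(n,f,crop=None,k=1):
    im=viewer.read_camera(n)
    if crop: a,b,c,d=crop; im=im[b:d,a:c]
    im=cv2.resize(im,None,fx=k,fy=k,interpolation=cv2.INTER_CUBIC)
    cv2.imwrite('pics/'+f,im[:,:,::-1])
E
python3 - <<'E'
from h import *
for n in('top','side'):
    snap(n,n+'0.png'); print(n,viewer.get_calibration(n))
    for t in 'lock_box wheel_axis wheel_mark pointer_tip bolt_tab binder_clip blue_tape eraser'.split():
        print(t,[(np.round(b['location'],1),round(b['conf'],2)) for b in boxes_of(n,t)[:2]])
o=env.get_obs();print(o['time_s'],o['tool_pos'],o['tool_rot'],o['force'])
E
```

```text
top {'fov_y': 45.741038392237414, 'cx': 282.1963830122606, 'cy': 205.5136566453525, 'k1': 0.030807434427346788, 'position': array([0.40464481, 0.07500824, 1.28172687]), 'orientation': array([  5.45945666,   0.61978153, -90.85685866])}
lock_box []
wheel_axis [(array([282.5, 211.1]), 0.67)]
wheel_mark [(array([266.7, 212.1]), 0.64)]
pointer_tip [(array([281.3, 207.5]), 0.86)]
bolt_tab []
binder_clip [(array([285.5, 208. ]), 0.62), (array([342.7, 202.7]), 0.6)]
blue_tape [(array([216.6, 222.6]), 0.65)]
eraser [(array([282.7, 253.3]), 0.66)]
side {'fov_y': 54.590886415186766, 'cx': 276.7231755437119, 'cy': 205.2665820652387, 'k1': 0.02164137688034428, 'position': array([ 0.21237481, -0.60201569,  0.47958122]), 'orientation': array([ 62.1048751 ,  -1.18922712, -22.53846468])}
lock_box [(array([281.4, 227. ]), 0.7), (array([269., 203.]), 0.17)]
wheel_axis [(array([280.6, 226.8]), 0.95)]
wheel_mark [(array([280.4, 231.2]), 0.51), (array([266.5, 203.6]), 0.49)]
pointer_tip []
bolt_tab [(array([292.2, 215. ]), 0.51)]
binder_clip [(array([325.1, 274.2]), 0.59)]
blue_tape [(array([243.8, 194.3]), 0.47)]
eraser []
0.9 [ 0.23493042 -0.60609255  0.22259931] [1.79991825e+02 1.53200357e-03 2.11905610e+01] [ 0.28587943  0.35555359 -0.61756392]
```

```bash
python3 - <<'E'
import cv2
a=cv2.imread('pics/top0.png')[140:290,180:380];b=cv2.imread('pics/side0.png')[150:300,180:380]
cv2.imwrite('pics/t1.png',cv2.resize(a,(800,600),interpolation=2));cv2.imwrite('pics/s1.png',cv2.resize(b,(800,600),interpolation=2))
E
```

```text
(no output)
```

View pics/t1.png

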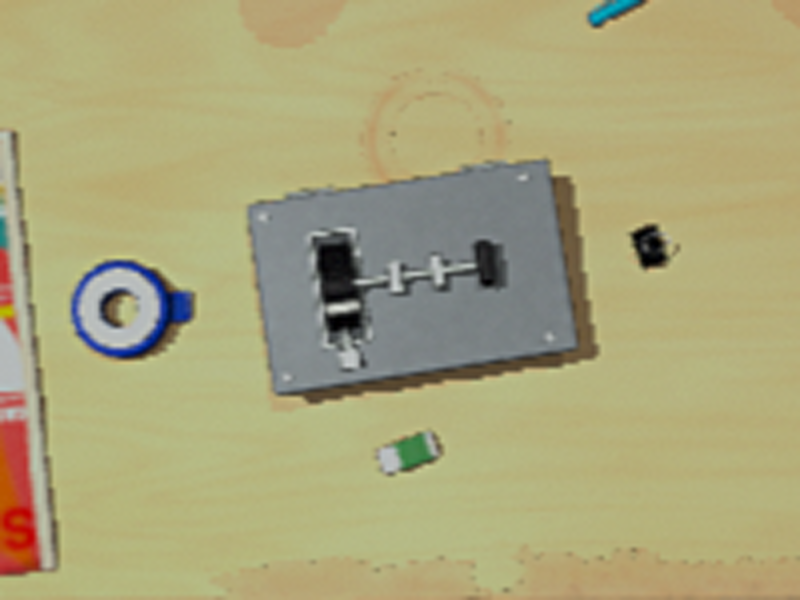

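View pics/s1.png

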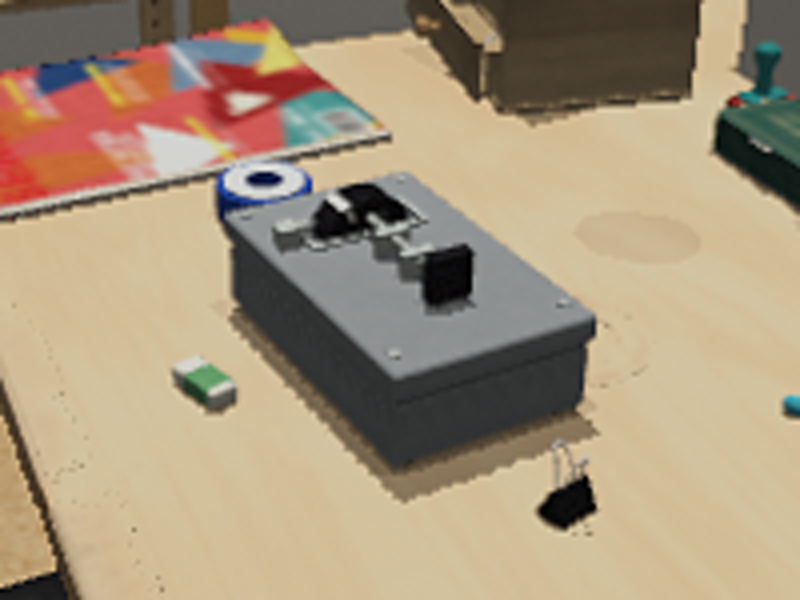

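The top view shows the box's lid corners at crop (248,203), (548,160), (577,350), (275,393), wheel at about (340,285) and its mark at (343,308). The side view shows the mark at about (341,207) near the top front of the wheel and the tab at (448,275), with the clip and eraser clear of the box.

```bash
cat > fit.py <<'E'
from h import *
from scipy.optimize import least_squares
L=np.array([[60,95,60],[60,-95,60],[-60,-95,60],[-60,95,60]])/1e3
T=np.array([[248,203],[548,160],[577,350],[275,393]])/4+[180,140]-.5
S=np.array([[597,320],[397,380],[225,213]])/4+[180,150]-.5
def W(p,P):return np.c_[np.atleast_2d(P)@R.from_euler('z',p[2]).as_matrix().T+[p[0],p[1],0]]
f=lambda p:np.r_[(proj('top',W(p,L))-T).ravel(),(proj('side',W(p,L[[1,2,3]]))-S).ravel()]
E
python3 - <<'E'
from fit import *
for g in (lambda p:f(p)[:8],lambda p:f(p)[8:],f):
    s=least_squares(g,[.55,.07,.1],loss='soft_l1');print(s.x.round(4),np.degrees(s.x[2]),s.fun.round(1))
p=s.x
for a in(-.5236,-1.047,-1.571,0):
    t=np.pi/6-a; m=np.array([-.028*np.cos(t),.045,.054+.028*np.sin(t)])
    print(a,(proj('top',W(p,m))-[180,140]+.5)*4,(proj('side',W(p,m))-[180,150]+.5)*4)
for m in([0,.045,.082],[-.041-.0,.045,.07],[0,-.048,.088]):print((proj('top',W(p,m))-[180,140]+.5)*4,(proj('side',W(p,m))-[180,150]+.5)*4, W(p,m))
for t,z in(('binder_clip',.02),('eraser',.01),('blue_tape',.02)):
  for n in('top','side'):print(t,n,[onz(n,b['location'],z).round(3) for b in boxes_of(n,t)[:2]])
E
```

```text
[0.5142 0.0859 0.1276] 7.311232441006696 [-0.5 -0.2  0.5 -0.4  0.6  0.1 -0.6  0.4]
[0.5143 0.0829 0.1243] 7.1242952226647 [ 1.5 -0.4 -0.7  0.1 -0.3 -0. ]
[0.5144 0.085  0.1277] 7.316678053010227 [-0.1 -0.2  0.9 -0.4  0.9  0.  -0.3  0.3  1.1 -1.  -0.9 -0.5 -0.6 -0.4]
-0.5236 [[342.85813582 306.40167494]] [[338.34393539 201.29915379]]
-1.047 [[339.36747801 283.10219815]] [[361.10362669 189.7087163 ]]
-1.571 [[336.45507991 260.88653393]] [[383.39291498 190.51548785]]
0 [[345.93965129 324.21108803]] [[321.50692115 222.18877671]]
[[339.36620942 283.0931804 ]] [[361.11254165 189.7065977 ]] [[0.50861996 0.12964084 0.082     ]]
[[349.62126715 351.18284392]] [[293.77290355 225.67199653]] [[0.4679538  0.12441935 0.07      ]]
[[491.82046137 260.21524188]] [[451.87196982 253.57267463]] [[0.52046382 0.0373981  0.088     ]]
binder_clip top [array([0.519, 0.079, 0.02 ]), array([ 0.53 , -0.067,  0.02 ])]
binder_clip side [array([ 0.534, -0.084,  0.02 ])]
eraser top [array([0.404, 0.087, 0.01 ])]
eraser side []
blue_tape top [array([0.485, 0.254, 0.02 ])]
blue_tape side [array([0.498, 0.28 , 0.02 ])]
```

```bash
cat > rows.py <<'E'
from fit import *
BOX=[.5144,.085,.1277]
def rows(pts,yaw=np.degrees(BOX[2]),box=True):
    o=env.get_obs(); C=R.from_euler('xyz',o['tool_rot'],degrees=True)
    G=R.from_euler('xyz',[180,0,yaw],degrees=True); rv=(C.inv()*G).as_rotvec()/1.5
    print(o['time_s'],o['tool_pos'].round(4),o['tool_rot'].round(2),o['force'].round(2),o['grip_width'])
    print('in box',((o['tool_pos']-[BOX[0],BOX[1],0])@R.from_euler('z',BOX[2]).as_matrix()).round(4))
    for p in pts:
        w=W(BOX,p)[0] if box else np.array(p)
        print(p,w.round(4),(C.inv().apply(w-o['tool_pos'])/.2).round(3),rv.round(3))
E
python3 - <<'E'
from rows import *
rows([[.40,-.38,.2226],[.47,-.15,.2226]],box=False);rows([[.007,.045,.13]])
E
```

```text
1.2 [ 0.2349 -0.6061  0.2226] [180.     0.    21.19] [-0.48  0.16  0.49] 0.08687392729914675
in box [-0.3652 -0.6498  0.2226]
[0.4, -0.38, 0.2226] [ 0.4    -0.38    0.2226] [ 1.178 -0.756 -0.   ] [0.    0.    0.161]
[0.47, -0.15, 0.2226] [ 0.47   -0.15    0.2226] [ 1.92  -1.701 -0.   ] [0.    0.    0.161]
1.2 [ 0.2349 -0.6061  0.2226] [180.     0.    21.19] [-0.48  0.16  0.49] 0.08687392729914675
in box [-0.3652 -0.6498  0.2226]
[0.007, 0.045, 0.13] [0.5156 0.1305 0.13  ] [ 2.64  -2.927  0.463] [0.    0.    0.161]
```

Request:
apply_moves --pt "0.98 -0.65 0 0 0 0.161 0" --pt "0.98 -0.65 0 0 0 0.161 0" --pt "0.98 -0.65 0 0 0 0.161 0" --pt "0.98 -0.65 0 0 0 0.161 0" --pt "0.98 -0.65 0 0 0 0.161 0" --pt "0.98 -0.65 0 0 0 0.161 0" --grip_force 5

```text
time_s: 1.8
tool_pos: [0.3756, -0.4082, 0.2232]
tool_rot: [-179.9, -0.2, 7.9]
force: [-0.1, 0.0, -0.4]
grip_width: 0.0468
grasp_force: 0.0
```

```bash
python3 - <<'E'
from rows import *
rows([[.47,-.15,.2226]],box=False);rows([[.007,.045,.13]])
E
```

```text
1.8 [ 0.3756 -0.4082  0.2232] [-1.7993e+02 -1.5000e-01  7.9400e+00] [-0.1   0.03 -0.38] 0.0468264147447094
in box [-0.2005 -0.4716  0.2232]
[0.47, -0.15, 0.2226] [ 0.47   -0.15    0.2226] [ 0.646 -1.214  0.006] [-0.001 -0.002  0.007]
1.8 [ 0.3756 -0.4082  0.2232] [-1.7993e+02 -1.5000e-01  7.9400e+00] [-0.1   0.03 -0.38] 0.0468264147447094
in box [-0.2005 -0.4716  0.2232]
[0.007, 0.045, 0.13] [0.5156 0.1305 0.13  ] [ 1.064 -2.571  0.472] [-0.001 -0.002  0.007]
```

Request:
apply_moves --pt "0.6 -1 0 0 0 0 0" --pt "0.6 -1 0 0 0 0 0" --pt "0.6 -1 0 0 0 0 0" --pt "0.6 -1 0 0 0 0 0" --pt "0.6 -1 0 0 0 0 0" --pt "0.6 -1 0 0 0 0 0"

```text
time_s: 2.4
tool_pos: [0.4664, -0.195, 0.2231]
tool_rot: [-179.9, -0.1, 7.9]
force: [-0.3, -0.1, -0.2]
grip_width: 0.0028
grasp_force: 0.0
```

Request:
apply_moves --pt "0.3 -1 0 0 0 0 0" --pt "0.3 -1 0 0 0 0 0" --pt "0.3 -1 0 0 0 0 0" --pt "0.3 -1 0 0 0 0 0" --pt "0.3 -1 0 0 0 0 0" --pt "0.3 -1 0 0 0 0 0"

```text
time_s: 3.0
tool_pos: [0.4983, 0.0064, 0.2227]
tool_rot: [180.0, -0.0, 7.5]
force: [0.2, -1.1, -0.2]
grip_width: 0.0004
grasp_force: 0.0
```

```bash
python3 - <<'E'
from rows import *
rows([[.007,.045,.13]])
E
```

```text
3.0 [0.4983 0.0064 0.2227] [ 1.7997e+02 -2.0000e-02  7.5200e+00] [ 0.18 -1.12 -0.25] 0.000387498199370448
in box [-0.026  -0.0759  0.2227]
[0.007, 0.045, 0.13] [0.5156 0.1305 0.13  ] [ 0.167 -0.604  0.463] [ 0.    -0.     0.002]
```

Request:
apply_moves --pt "0.167 -0.6 0.2 0 0 0 0" --pt "0.167 -0.604 0.4 0 0 0 0" --pt "0.167 -0.604 0.6 0 0 0 0" --pt "0.167 -0.604 0.6 0 0 0 0" --pt "0.167 -0.604 0.6 0 0 0 0" --pt "0.167 -0.604 0.6 0 0 0 0"

```text
time_s: 3.6
tool_pos: [0.5162, 0.1269, 0.1024]
tool_rot: [179.9, 0.1, 7.2]
force: [0.7, -0.2, 0.8]
grip_width: 0.0003
grasp_force: 0.0
```

```bash
python3 - <<'E'
from rows import *
rows([[.007,.045,.084],[.007,.045,.078]])
snap('side','s2.png',(180,150,380,300),4)
E
```

```text
3.6 [0.5162 0.1269 0.1024] [1.7994e+02 7.0000e-02 7.1900e+00] [ 0.69 -0.16  0.83] 0.0003312069400221231
in box [0.0071 0.0414 0.1024]
[0.007, 0.045, 0.084] [0.5156 0.1305 0.084 ] [-0.001 -0.018  0.092] [ 0.001  0.001 -0.001]
[0.007, 0.045, 0.078] [0.5156 0.1305 0.078 ] [-0.001 -0.018  0.122] [ 0.001  0.001 -0.001]
```

View pics/s2.png

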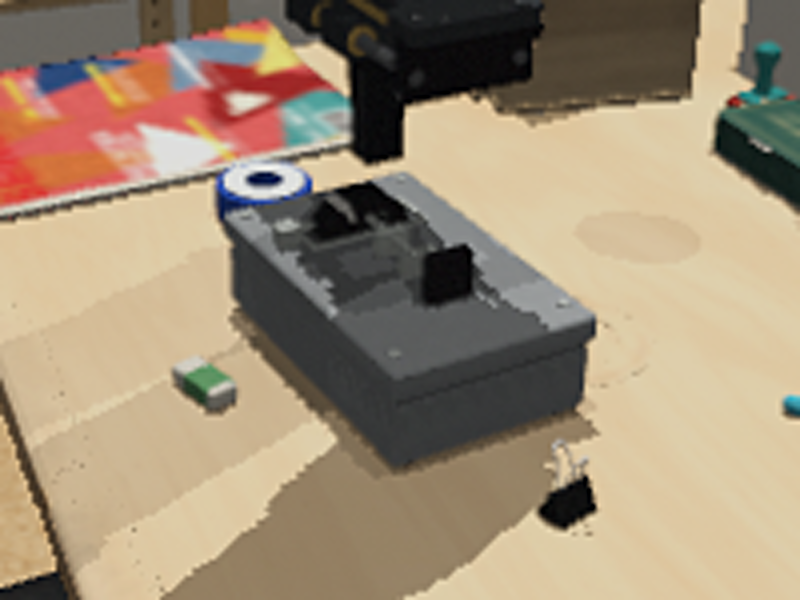

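The finger tip is at (380,160), just above the wheel at (360,200), and everything else is unmoved. Next I descend to the wheel's top.

Request:
apply_moves --pt "0 0 0.04 0 0 0 0" --pt "0 0 0.09 0 0 0 0" --pt "0 0 0.09 0 0 0 0" --pt "0 0 0.09 0 0 0 0"

```text
time_s: 4.05
tool_pos: [0.5156, 0.1294, 0.0844]
tool_rot: [180.0, 0.0, 7.3]
force: [-0.3, -0.3, 0.5]
grip_width: 0.0006
grasp_force: 0.0
```

```bash
python3 - <<'E'
from rows import *
rows([[.007,.045,.078],[-.0077,.045,.078]])
E
```

```text
4.05 [0.5156 0.1294 0.0844] [1.7998e+02 2.0000e-02 7.3300e+00] [-0.3  -0.29  0.52] 0.0005564597883316979
in box [0.0068 0.0438 0.0844]
[0.007, 0.045, 0.078] [0.5156 0.1305 0.078 ] [ 0.001 -0.006  0.032] [0. 0. 0.]
[-0.0077, 0.045, 0.078] [0.501  0.1287 0.078 ] [-0.072 -0.006  0.032] [0. 0. 0.]
```

Press down about 4 mm, straight.

Request:
apply_moves --pt "0 0 0.012 0 0 0 0" --pt "0 0 0.022 0 0 0 0" --pt "0 0 0.032 0 0 0 0" --pt "0 0 0.032 0 0 0 0"

```text
time_s: 4.45
tool_pos: [0.5165, 0.1299, 0.0794]
tool_rot: [180.0, -0.1, 7.4]
force: [-1.9, -0.9, 8.5]
grip_width: 0.0007
grasp_force: 4.3
```

Request:
apply_moves --pt "0 0 0.006 0 0 0 0" --pt "-0.01 0 0.006 0 0 0 0" --pt "-0.02 0 0.006 0 0 0 0" --pt "-0.03 0 0.006 0 0 0 0" --pt "-0.04 0 0.006 0 0 0 0" --pt "-0.05 0 0.006 0 0 0 0" --pt "-0.06 0 0.006 0 0 0 0" --pt "-0.07 0 0.006 0 0 0 0" --pt "-0.07 0 0.006 0 0 0 0" --pt "-0.07 0 0.006 0 0 0 0"

```text
time_s: 5.45
tool_pos: [0.5036, 0.1281, 0.0789]
tool_rot: [180.0, -0.2, 7.4]
force: [-1.6, -0.7, 10.2]
grip_width: 0.0006
grasp_force: 4.8
```

```bash
python3 - <<'E'
from rows import *
rows([[-.0077,.045,.078]])
snap('side','s3.png',(220,160,300,220),8)
E
```

```text
5.45 [0.5036 0.1281 0.0789] [179.95  -0.22   7.35] [-1.65 -0.72 10.24] 0.0006316643570243394
in box [-0.0052  0.0442  0.0789]
[-0.0077, 0.045, 0.078] [0.501  0.1287 0.078 ] [-0.012 -0.004  0.004] [ 0.001 -0.003  0.   ]
```

View pics/s3.png

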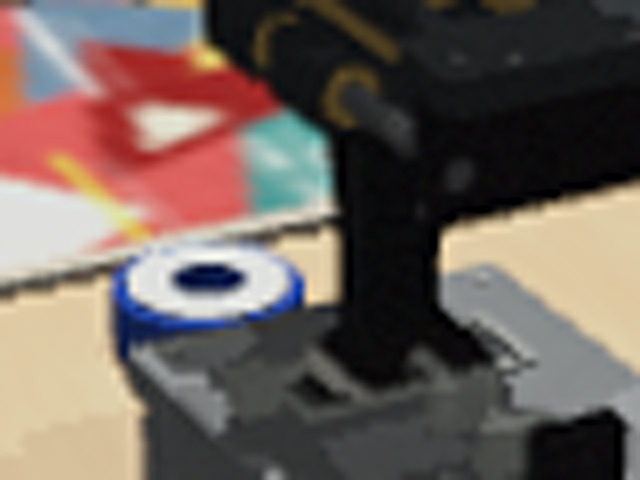

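The finger covers the wheel in this view; only a bright patch near the pointer at (320,365) shows. I lift straight up and check the mark.

Request:
apply_moves --pt "0 0 -0.02 0 0 0 0" --pt "0 0 -0.06 0 0 0 0" --pt "0 0 -0.2 0 0 0 0" --pt "0 0 -0.4 0 0 0 0" --pt "0.1 0.3 -0.4 0 0 0 0" --pt "0.2 0.6 -0.4 0 0 0 0" --pt "0.3 0.6 -0.4 0 0 0 0" --pt "0.3 0.6 -0.4 0 0 0 0"

```text
time_s: 6.3
tool_pos: [0.5795, 0.0108, 0.1564]
tool_rot: [179.9, -0.1, 6.9]
force: [-0.7, -1.4, -1.0]
grip_width: 0.0005
grasp_force: 0.0
```

```bash
python3 - <<'E'
from rows import *
rows([[0,-.078,.12],[0,-.078,.068]])
im=[]
for n,c in(('side',(220,175,320,240)),('top',(230,170,330,235))):
    a=viewer.read_camera(n)[c[1]:c[3],c[0]:c[2]];im.append(cv2.resize(a,(800,300) if 0 else (462,300),interpolation=2))
    print(n,[(np.round(b['location'],1),round(b['conf'],2)) for b in boxes_of(n,'wheel_mark')[:2]])
cv2.imwrite('pics/m4.png',np.vstack(im)[:,:,::-1])
for a in(-.5236,0,.5236):
    t=np.pi/6-a; m=np.array([-.028*np.cos(t),.045,.054+.028*np.sin(t)]);print(a,proj('side',W(BOX,m)),proj('top',W(BOX,m)))
E
```

```text
6.3 [0.5795 0.0108 0.1564] [ 1.7994e+02 -5.0000e-02  6.8800e+00] [-0.74 -1.36 -0.98] 0.000539532591119365
in box [ 0.0551 -0.0819  0.1564]
[0, -0.078, 0.12] [0.5243 0.0076 0.12  ] [-0.276 -0.017  0.182] [ 0.001 -0.001 -0.005]
[0, -0.078, 0.068] [0.5243 0.0076 0.068 ] [-0.276 -0.018  0.442] [ 0.001 -0.001 -0.005]
side [(array([267.4, 201.8]), 0.59)]
top [(array([265. , 213.8]), 0.51)]
-0.5236 [[264.10844478 199.82263806]] [[265.2172887  216.08015172]]
0 [[259.89924053 205.04497714]] [[265.98764358 220.53264099]]
0.5236 [[258.3605541  211.11553717]] [[266.4436995  222.40234634]]
```

View pics/m4.png

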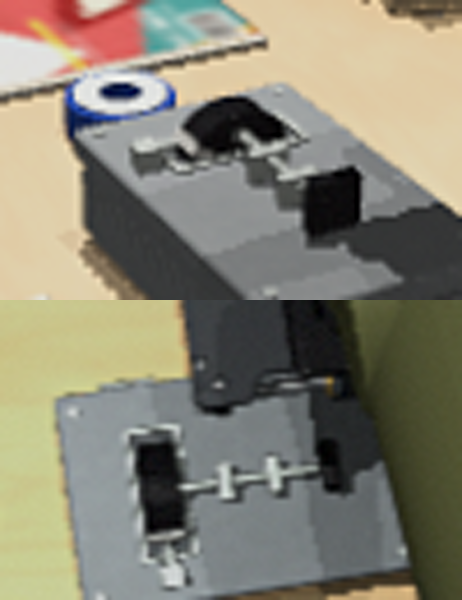

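The side crop shows a bright bar near (183,150) next to the pointer, with the wheel's top now all black; a closer look is needed to separate mark, pointer and frame.

```bash
python3 - <<'E'
from rows import *
im=[]
a=[viewer.read_camera(n).astype(float) for n in('side','top') for _ in range(1)]
b0=cv2.imread('pics/side0.png')[:,:,::-1];t0=cv2.imread('pics/top0.png')[:,:,::-1]
def c(i,x,y): return cv2.resize(i[y:y+30,x:x+40].astype(np.uint8),(400,300),interpolation=cv2.INTER_NEAREST)
o=np.vstack([np.hstack([c(b0,245,188),c(a[0],245,188)]),np.hstack([c(t0,245,197),c(a[1],245,197)])])
def dots(n,x,y,ox,oy,al):
    t=np.pi/6-al
    for yy in(.035,.055):
        m=np.array([-.028*np.cos(t),yy,.054+.028*np.sin(t)]);u=proj(n,W(BOX,m))[0]
        cv2.circle(o,(int((u[0]-x+.5)*10+ox),int((u[1]-y+.5)*10+oy)),3,(255,0,0) if al==0 else ((0,255,0) if al<0 else (0,0,255)),-1)
for al in(-.5236,0,.5236): dots('side',245,188,400,0,al);dots('top',245,197,400,300,al)
cv2.imwrite('pics/m5.png',o[:,:,::-1])
E
```

```text
(no output)
```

View pics/m5.png

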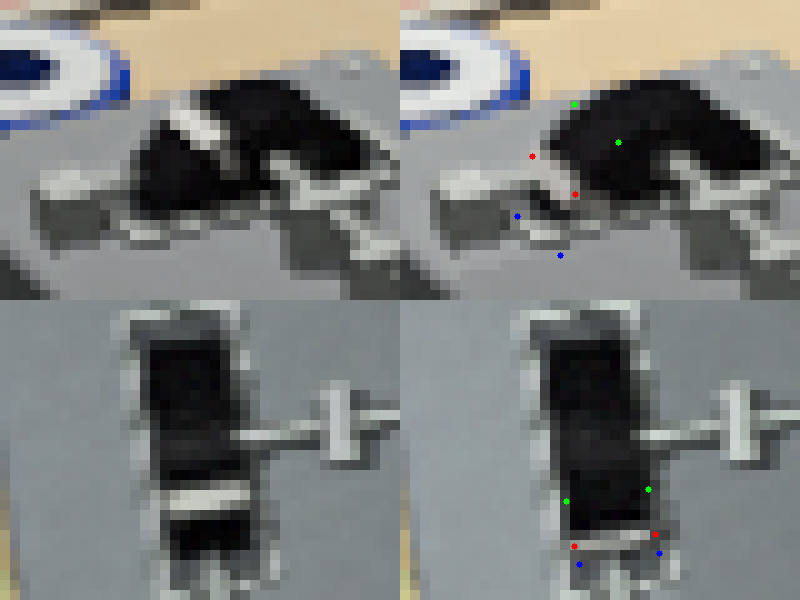

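The mark now lies on the dots for wheel angle 0, in both views and with the wheel black below it, so the wheel is right. Next is the bolt.

Request:
apply_moves --pt "-0.14 0 0 0 0 0 0" --pt "-0.276 0 0.1 0 0 0 0" --pt "-0.276 0 0.25 0 0 0 0" --pt "-0.276 0 0.25 0 0 0 0" --pt "-0.276 0 0.25 0 0 0 0" --pt "-0.276 0 0.25 0 0 0 0"

```text
time_s: 7.2
tool_pos: [0.5233, 0.0102, 0.1085]
tool_rot: [180.0, -0.1, 7.4]
force: [1.1, -0.1, -0.1]
grip_width: 0.0007
grasp_force: 0.0
```

```bash
python3 - <<'E'
from rows import *
rows([[0,-.078,.07]])
E
```

```text
7.2 [0.5233 0.0102 0.1085] [ 1.7999e+02 -1.5000e-01  7.4000e+00] [ 1.08 -0.06 -0.12] 0.0006814735175786966
in box [-0.0007 -0.0753  0.1085]
[0, -0.078, 0.07] [0.5243 0.0076 0.07  ] [0.003 0.014 0.193] [ 0.    -0.002  0.001]
```

Request:
apply_moves --pt "0.003 0.018 0.05 0 0 0 0" --pt "0.003 0.018 0.12 0 0 0 0" --pt "0.003 0.018 0.17 0 0 0 0" --pt "0.003 0.018 0.195 0 0 0 0" --pt "0.003 0.018 0.195 0 0 0 0" --pt "0.003 0.018 0.195 0 0 0 0"

```text
time_s: 7.8
tool_pos: [0.523, 0.0063, 0.0678]
tool_rot: [-180.0, 0.0, 7.4]
force: [-0.6, -0.8, 0.8]
grip_width: 0.0006
grasp_force: 0.0
```

```bash
python3 - <<'E'
from rows import *
rows([[0,-.068,.07],[0,-.05,.07]])
snap('side','s6.png',(240,180,340,255),6)
E
```

```text
7.8 [0.523  0.0063 0.0678] [-1.7999e+02  1.0000e-02  7.3600e+00] [-0.6  -0.82  0.79] 0.0006480883296010889
in box [-0.0015 -0.0792  0.0678]
[0, -0.068, 0.07] [0.5231 0.0176 0.07  ] [ 0.008 -0.056 -0.011] [-0.     0.     0.001]
[0, -0.05, 0.07] [0.5208 0.0354 0.07  ] [ 0.008 -0.146 -0.011] [-0.     0.     0.001]
```

View pics/s6.png

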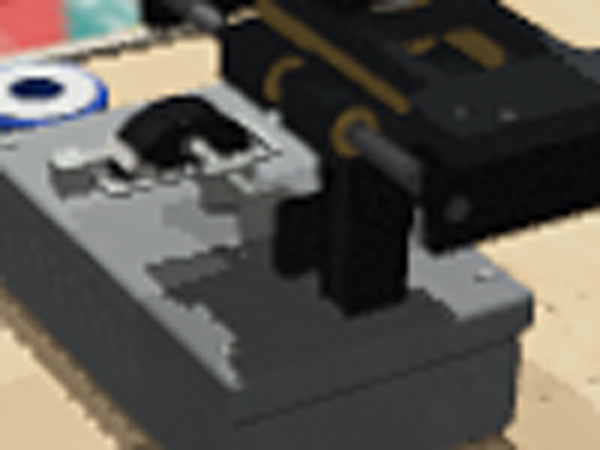

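The finger (tip at (370,300)) stands on the free lid behind the tab at (300,235), clear of it. I push in small steps.

Request:
apply_moves --pt "0.005 -0.02 0 0 0 0 0" --pt "0.005 -0.04 0 0 0 0 0" --pt "0.005 -0.055 0 0 0 0 0" --pt "0.005 -0.07 0 0 0 0 0" --pt "0.005 -0.08 0 0 0 0 0" --pt "0.005 -0.09 0 0 0 0 0" --pt "0.005 -0.09 0 0 0 0 0"

```text
time_s: 8.55
tool_pos: [0.5216, 0.0244, 0.0679]
tool_rot: [-180.0, -0.0, 7.4]
force: [-0.3, 0.4, -0.1]
grip_width: 0.0008
grasp_force: 0.0
```

Request:
apply_moves --pt "0 -0.01 0 0 0 0 0" --pt "0 -0.02 0 0 0 0 0" --pt "0 -0.03 0 0 0 0 0" --pt "0 -0.03 0 0 0 0 0"

```text
time_s: 8.95
tool_pos: [0.5209, 0.03, 0.0679]
tool_rot: [180.0, 0.0, 7.4]
force: [-0.8, -1.1, 1.2]
grip_width: 0.0007
grasp_force: 0.4
```

```bash
python3 - <<'E'
from rows import *
rows([[0,-.05,.068]])
for n in('top','side'):print([(np.round(b['location'],1),round(b['conf'],2)) for b in boxes_of(n,'bolt_tab')[:2]])
E
```

```text
8.95 [0.5209 0.03   0.0679] [179.98   0.     7.36] [-0.8  -1.07  1.25] 0.0006914830595520512
in box [-0.0006 -0.0554  0.0679]
[0, -0.05, 0.068] [0.5208 0.0354 0.068 ] [ 0.003 -0.027 -0.   ] [0. 0. 0.]
[]
[(array([287.9, 219.3]), 0.64)]
```

Request:
apply_moves --pt "0 -0.01 0 0 0 0 0" --pt "0 -0.015 0 0 0 0 0" --pt "0 -0.015 0 0 0 0 0"

```text
time_s: 9.35
tool_pos: [0.5204, 0.0332, 0.0679]
tool_rot: [180.0, 0.0, 7.4]
force: [-0.5, -0.2, -1.1]
grip_width: 0.0008
grasp_force: 0.5
```

Request:
apply_moves --pt "0 -0.005 0 0 0 0 0" --pt "0 -0.01 0 0 0 0 0" --pt "0 -0.01 0 0 0 0 0"

```text
time_s: 9.65
tool_pos: [0.5202, 0.0352, 0.0679]
tool_rot: [-180.0, 0.0, 7.4]
force: [-0.4, -1.3, -1.2]
grip_width: 0.0003
grasp_force: 0.5
```

Request:
apply_moves --pt "0 -0.005 0 0 0 0 0" --pt "0 -0.005 0 0 0 0 0" --pt "0 -0.005 0 0 0 0 0"

```text
time_s: 9.95
tool_pos: [0.52, 0.0361, 0.0679]
tool_rot: [-180.0, 0.0, 7.4]
force: [0.0, -0.7, 0.5]
grip_width: 0.0004
grasp_force: 0.5
```

Request:
apply_moves --pt "0 -0.005 0 0 0 0 0" --pt "0 -0.005 0 0 0 0 0" --pt "0 -0.005 0 0 0 0 0"

```text
time_s: 10.25
tool_pos: [0.5199, 0.0371, 0.0679]
tool_rot: [-180.0, 0.0, 7.4]
force: [-0.3, -1.1, 0.2]
grip_width: 0.0007
grasp_force: 0.5
```

```bash
python3 - <<'E'
from rows import *
rows([[0,-.05,.068]])
im=[]
for n,c in(('side',(240,185,320,245)),('top',(230,170,310,230))):
    a=viewer.read_camera(n)[c[1]:c[3],c[0]:c[2]];im.append(cv2.resize(a,(400,300),interpolation=2))
cv2.imwrite('pics/m7.png',np.hstack(im)[:,:,::-1])
E
```

```text
10.25 [0.5199 0.0371 0.0679] [-1.80e+02  1.00e-02  7.36e+00] [-0.29 -1.14  0.24] 0.0007297346070009023
in box [-0.0006 -0.0482  0.0679]
[0, -0.05, 0.068] [0.5208 0.0354 0.068 ] [ 0.003  0.009 -0.   ] [-0.  0.  0.]
```

View pics/m7.png

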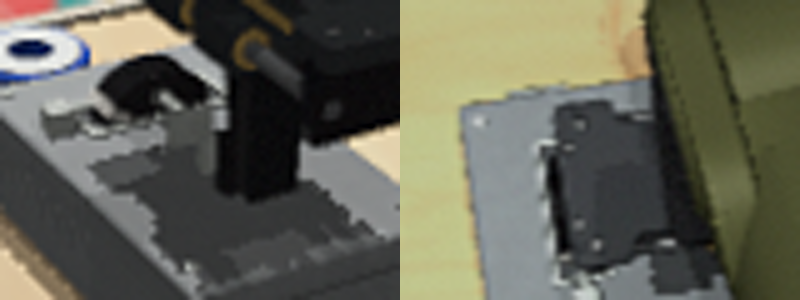

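The finger (tip at (265,190)) rests against the tab, and the box corner has not moved. Force is still only the bolt's friction, so it has not bottomed; I go on in 1 mm steps.

Request:
apply_moves --pt "0 -0.005 0 0 0 0 0" --pt "0 -0.005 0 0 0 0 0" --pt "0 -0.005 0 0 0 0 0"

```text
time_s: 10.65
tool_pos: [0.5198, 0.038, 0.0679]
tool_rot: [180.0, 0.0, 7.4]
force: [-0.4, -1.9, 0.5]
grip_width: 0.0007
grasp_force: 0.6
```

Request:
apply_moves --pt "0 -0.005 0 0 0 0 0" --pt "0 -0.005 0 0 0 0 0" --pt "0 -0.005 0 0 0 0 0"

```text
time_s: 10.95
tool_pos: [0.5197, 0.0391, 0.0679]
tool_rot: [180.0, 0.0, 7.4]
force: [-0.8, -1.2, 0.3]
grip_width: 0.0005
grasp_force: 0.5
```

Request:
apply_moves --pt "0 -0.005 0 0 0 0 0" --pt "0 -0.005 0 0 0 0 0" --pt "0 -0.005 0 0 0 0 0"

```text
time_s: 11.25
tool_pos: [0.5196, 0.0401, 0.0679]
tool_rot: [-180.0, 0.0, 7.4]
force: [-1.4, -1.2, -0.6]
grip_width: 0.0003
grasp_force: 0.5
```

Request:
apply_moves --pt "0 -0.005 0 0 0 0 0" --pt "0 -0.005 0 0 0 0 0" --pt "0 -0.005 0 0 0 0 0"

```text
time_s: 11.55
tool_pos: [0.5195, 0.041, 0.0679]
tool_rot: [-180.0, 0.0, 7.4]
force: [-0.6, -0.9, -0.2]
grip_width: 0.0005
grasp_force: 0.5
```

Request:
apply_moves --pt "0 -0.005 0 0 0 0 0" --pt "0 -0.005 0 0 0 0 0" --pt "0 -0.005 0 0 0 0 0"

```text
time_s: 11.85
tool_pos: [0.5193, 0.042, 0.0679]
tool_rot: [-180.0, 0.0, 7.4]
force: [-0.4, -0.9, 0.1]
grip_width: 0.0003
grasp_force: 0.5
```

Request:
apply_moves --pt "0 -0.005 0 0 0 0 0" --pt "0 -0.005 0 0 0 0 0" --pt "0 -0.005 0 0 0 0 0"

```text
time_s: 12.15
tool_pos: [0.5192, 0.0429, 0.0679]
tool_rot: [180.0, 0.0, 7.4]
force: [-1.2, -2.2, -0.7]
grip_width: 0.0004
grasp_force: 0.8
```

Request:
apply_moves --pt "0 -0.005 0 0 0 0 0" --pt "0 -0.005 0 0 0 0 0" --pt "0 -0.005 0 0 0 0 0"

```text
time_s: 12.45
tool_pos: [0.5192, 0.0429, 0.068]
tool_rot: [179.9, 0.0, 7.3]
force: [-0.8, -4.8, 0.1]
grip_width: 0.0006
grasp_force: 2.6
```

It has stopped at a hard end (position held, force 4.8 N). Back off and check.

Request:
apply_moves --pt "0 0.02 0 0 0 0 0" --pt "0 0.06 0 0 0 0 0" --pt "0 0.08 -0.1 0 0 0 0" --pt "0 0.08 -0.3 0 0 0 0" --pt "0 0.2 -0.5 0 0 0 0" --pt "0 0.5 -0.6 0 0 0 0" --pt "0.2 0.9 -0.6 0 0 0 0" --pt "0.3 1 -0.6 0 0 0 0" --pt "0.3 1 -0.6 0 0 0 0" --pt "0.3 1 -0.6 0 0 0 0"

```text
time_s: 13.45
tool_pos: [0.6057, -0.1517, 0.1871]
tool_rot: [-180.0, -0.1, 7.0]
force: [0.7, 0.5, -0.2]
grip_width: 0.0002
grasp_force: 0.0
```

```bash
python3 - <<'E'
from rows import *
a=viewer.read_camera('side');b=viewer.read_camera('top')
s0=cv2.imread('pics/side0.png')[:,:,::-1];t0=cv2.imread('pics/top0.png')[:,:,::-1]
def c(i,x,y,w,h): return cv2.resize(i[y:y+h,x:x+w],(400,300),interpolation=2).copy()
def m(n,i,x,y,w,h):
    o=c(i,x,y,w,h)
    for yy in(-.053,-.035):
        u=proj(n,W(BOX,[0,yy,.088]))[0]; cv2.circle(o,(int((u[0]-x+.5)*400/w),int((u[1]-y+.5)*300/h)),2,(255,0,0),-1)
    return o
k=(235,185,100,75);q=(235,175,100,75)
o=np.vstack([np.hstack([m('side',s0,*k),m('side',a,*k)]),np.hstack([m('top',t0,*q),m('top',b,*q)])])
cv2.imwrite('pics/m8.png',o[:,:,::-1])
E
```

```text
(no output)
```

View pics/m8.png

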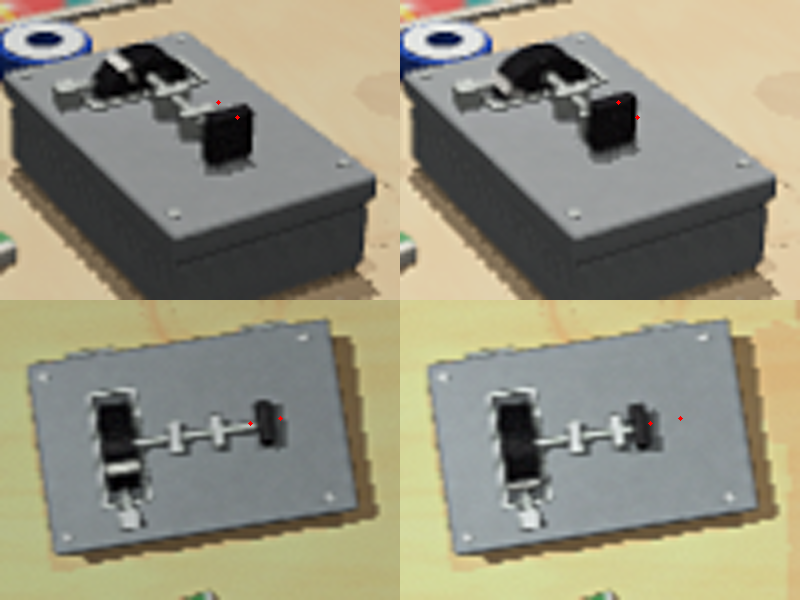

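The tab has moved well past the 4 mm blocked point and the box is where it was; I measure the travel by image registration.

```bash
python3 - <<'E'
from rows import *
t0=cv2.imread('pics/top0.png');b=viewer.read_camera('top')[:,:,::-1];s0=cv2.imread('pics/side0.png');s=viewer.read_camera('side')[:,:,::-1]
g=lambda i:cv2.resize(cv2.cvtColor(np.ascontiguousarray(i),cv2.COLOR_BGR2GRAY),None,fx=8,fy=8,interpolation=2)
for n,i0,i1,z in(('top',t0,b,.088),('side',s0,s,.0745)):
    u0=proj(n,W(BOX,[0,-.048,z]))[0]
    x,y=(u0-[6,9] if n=='top' else u0-[9,11]).astype(int);w,h=((10,16) if n=='top' else (17,20))
    T=g(i0[y:y+h,x:x+w]);S=g(i1[y-6:y+h+4,x-14:x+w+2]);r=cv2.matchTemplate(S,T,5);l=cv2.minMaxLoc(r)
    d=np.array(l[3])/8-[14,6]
    ex=[proj(n,W(BOX,[0,-.048+k,z]))[0]-u0 for k in(.014,.016,.018)]
    print(n,d,l[1],np.round(ex,2))
    # box shift
    c=proj(n,W(BOX,[-.06,-.095,.06]))[0].astype(int)
    T=g(i0[c[1]-6:c[1]+6,c[0]-6:c[0]+6]);S=g(i1[c[1]-9:c[1]+9,c[0]-9:c[0]+9]);l=cv2.minMaxLoc(cv2.matchTemplate(S,T,5));print('box',np.array(l[3])/8-3,l[1])
E
```

```text
top [-6.125  1.   ] 0.8825695514678955 [[-5.75  0.83]
 [-6.58  0.95]
 [-7.4   1.07]]
box [0. 0.] 0.9982295632362366
side [-4.    -2.875] 0.9194254279136658 [[-3.63 -3.03]
 [-4.14 -3.46]
 [-4.65 -3.89]]
box [0. 0.] 0.9995923638343811
```

Both views suggest about 15 mm of travel, short of 18 mm, so I push again a little more firmly to check.

```bash
python3 - <<'E'
from rows import *
rows([[0,-.062,.12],[0,-.062,.072]])
# profile along the bolt line, top view, z=.088 / z=.075
for f in('pics/top0.png',None):
    i=cv2.imread(f) if f else np.ascontiguousarray(viewer.read_camera('top')[:,:,::-1]); i=cv2.cvtColor(i,6)
    ys=np.arange(-.066,-.008,.002); u=np.mean([proj('top',W(BOX,np.c_[0*ys+dx,ys,0*ys+.088])) for dx in(0,)],0).astype(np.float32)
    v=[cv2.remap(i,(proj('top',W(BOX,np.c_[0*ys+dx,ys,0*ys+.088]))).astype(np.float32)[None],None,1)[0] for dx in(.007,.009,-.007,-.009)]
    print([(round(a*1e3),int(b)) for a,b in zip(ys,np.mean(v,0))])
E
```

```text
13.65 [ 0.604  -0.1448  0.1879] [-179.93   -0.      7.48] [-0.45  0.31 -0.54] 0.00046277631036819716
in box [ 0.0596 -0.2393  0.1879]
[0, -0.062, 0.12] [0.5223 0.0235 0.12  ] [-0.295 -0.887  0.341] [-0.001 -0.     0.002]
[0, -0.062, 0.072] [0.5223 0.0235 0.072 ] [-0.295 -0.887  0.581] [-0.001 -0.     0.002]
[(-66, 125), (-64, 125), (-62, 126), (-60, 126), (-58, 126), (-56, 105), (-54, 86), (-52, 69), (-50, 51), (-48, 33), (-46, 31), (-44, 36), (-42, 34), (-40, 45), (-38, 86), (-36, 110), (-34, 116), (-32, 117), (-30, 119), (-28, 121), (-26, 123), (-24, 124), (-22, 111), (-20, 101), (-18, 116), (-16, 149), (-14, 156), (-12, 130), (-10, 119)]
[(-66, 147), (-64, 147), (-62, 147), (-60, 147), (-58, 147), (-56, 147), (-54, 148), (-52, 148), (-50, 148), (-48, 147), (-46, 147), (-44, 148), (-42, 146), (-40, 132), (-38, 109), (-36, 102), (-34, 71), (-32, 46), (-30, 40), (-28, 46), (-26, 47), (-24, 59), (-22, 86), (-20, 105), (-18, 137), (-16, 175), (-14, 183), (-12, 153), (-10, 140)]
```

Request:
apply_moves --pt "-0.15 -0.4 0.1 0 0 0 0" --pt "-0.295 -0.7 0.2 0 0 0 0" --pt "-0.295 -0.887 0.3 0 0 0 0" --pt "-0.295 -0.887 0.34 0 0 0 0" --pt "-0.295 -0.887 0.34 0 0 0 0" --pt "-0.295 -0.887 0.45 0 0 0 0" --pt "-0.295 -0.887 0.55 0 0 0 0" --pt "-0.295 -0.887 0.58 0 0 0 0" --pt "-0.295 -0.887 0.58 0 0 0 0" --pt "-0.295 -0.887 0.58 0 0 0 0"

```text
time_s: 14.7
tool_pos: [0.5235, 0.0219, 0.0729]
tool_rot: [180.0, -0.1, 7.4]
force: [-0.1, -0.2, 0.6]
grip_width: 0.0004
grasp_force: 0.0
```

```bash
python3 - <<'E'
from rows import *
rows([[0,-.044,.07]])
E
```

```text
14.7 [0.5235 0.0219 0.0729] [ 1.7998e+02 -7.0000e-02  7.3700e+00] [-0.12 -0.19  0.55] 0.000446076359905813
in box [ 0.001  -0.0638  0.0729]
[0, -0.044, 0.07] [0.52   0.0414 0.07  ] [-0.005 -0.099  0.014] [ 0.    -0.001  0.001]
```

Request:
apply_moves --pt "-0.005 -0.04 0.01 0 0 0 0" --pt "-0.005 -0.08 0.01 0 0 0 0" --pt "-0.005 -0.095 0.01 0 0 0 0" --pt "-0.005 -0.1 0.01 0 0 0 0" --pt "-0.005 -0.1 0.01 0 0 0 0" --pt "-0.005 -0.1 0.01 0 0 0 0"

```text
time_s: 15.3
tool_pos: [0.5195, 0.0411, 0.07]
tool_rot: [180.0, 0.0, 7.3]
force: [-0.6, 0.5, -0.1]
grip_width: 0.0006
grasp_force: 0.0
```

Request:
apply_moves --pt "0 -0.005 0 0 0 0 0" --pt "0 -0.01 0 0 0 0 0" --pt "0 -0.01 0 0 0 0 0"

```text
time_s: 15.6
tool_pos: [0.5192, 0.0429, 0.0699]
tool_rot: [180.0, 0.0, 7.3]
force: [-0.6, -1.5, 0.5]
grip_width: 0.0003
grasp_force: 0.6
```

Request:
apply_moves --pt "0 -0.005 0 0 0 0 0" --pt "0 -0.005 0 0 0 0 0" --pt "0 -0.005 0 0 0 0 0"

```text
time_s: 15.9
tool_pos: [0.5192, 0.0429, 0.0699]
tool_rot: [179.9, 0.0, 7.3]
force: [0.6, -6.1, 0.6]
grip_width: 0.0005
grasp_force: 2.7
```

Request:
apply_moves --pt "0 -0.004 0 0 0 0 0" --pt "0 -0.004 0 0 0 0 0" --pt "0 -0.004 0 0 0 0 0"

```text
time_s: 16.2
tool_pos: [0.5192, 0.043, 0.0699]
tool_rot: [179.9, 0.0, 7.3]
force: [1.2, -6.6, 1.0]
grip_width: 0.0002
grasp_force: 3.4
```

It does not yield at 6.6 N, the same spot as before. Past the flank at 4 mm the only stop is the end of travel, so the bolt is home. Retract, verify the box and bystanders, hand in.

Request:
apply_moves --pt "0 0.02 0 0 0 0 0" --pt "0 0.06 0 0 0 0 0" --pt "0 0.08 -0.1 0 0 0 0" --pt "0 0.08 -0.3 0 0 0 0" --pt "0 0.2 -0.5 0 0 0 0" --pt "0 0.5 -0.6 0 0 0 0" --pt "0.2 0.9 -0.6 0 0 0 0" --pt "0.3 1 -0.6 0 0 0 0" --pt "0.3 1 -0.6 0 0 0 0" --pt "0.3 1 -0.6 0 0 0 0" --pt "0.3 1 -0.6 0 0 0 0"

```text
time_s: 17.3
tool_pos: [0.604, -0.1449, 0.1893]
tool_rot: [-179.9, 0.0, 7.3]
force: [-0.1, 0.7, 0.1]
grip_width: 0.0007
grasp_force: 0.0
```

```bash
python3 - <<'E'
from rows import *
g=lambda i:cv2.resize(cv2.cvtColor(np.ascontiguousarray(i),6),None,fx=8,fy=8,interpolation=2)
P={'box':W(BOX,[-.06,-.095,.06])[0],'box2':W(BOX,[-.06,.095,.06])[0],'clip':[.532,-.075,.02],'eraser':[.404,.087,.01],'tape':[.49,.265,.02]}
for n in('top','side'):
    i0=cv2.imread(f'pics/{n}0.png');i1=viewer.read_camera(n)[:,:,::-1]
    for k,p in P.items():
        c=proj(n,p)[0].astype(int)
        T=g(i0[c[1]-10:c[1]+10,c[0]-10:c[0]+10]);S=g(i1[c[1]-13:c[1]+13,c[0]-13:c[0]+13]);l=cv2.minMaxLoc(cv2.matchTemplate(S,T,5));print(n,k,np.array(l[3])/8-3,round(l[1],3))
print(env.get_obs()['tool_pos'],env.get_obs()['time_s'])
a=viewer.read_camera('side')[185:245,240:320];cv2.imwrite('pics/m9.png',cv2.resize(a,(640,480),interpolation=2)[:,:,::-1])
E
```

```text
top box [0. 0.] 0.995
top box2 [0. 0.] 0.999
top clip [0.125 0.   ] 0.973
top eraser [0. 0.] 0.999
top tape [0. 0.] 0.998
side box [0. 0.] 1.0
side box2 [0. 0.] 0.999
side clip [0.    0.125] 0.996
side eraser [0. 0.] 0.999
side tape [0. 0.] 0.999
[ 0.60370782 -0.14346052  0.18982896] 17.4
```

View pics/m9.png

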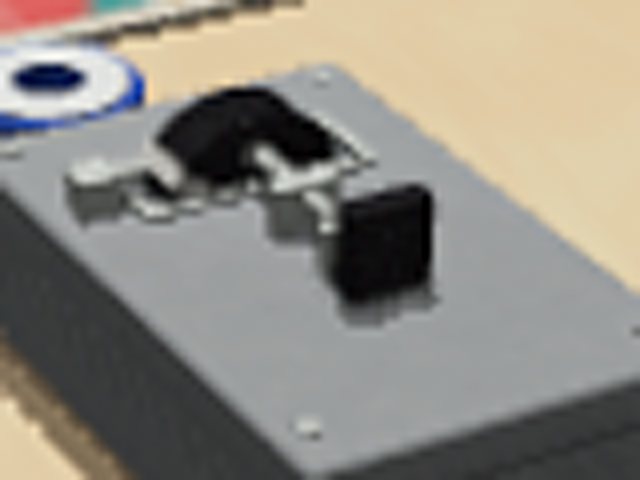

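The tab (385,245) stands close behind its guide block, the mark (165,165) is at the pointer, and nothing else has moved.

```bash
python3 -c "
from cell import env
print(env.sign_off())"
```

```text
the job is handed in; nothing more can be done
None
```

I rolled the wheel one click so its white mark sits at the pointer, then pushed the bolt to a hard stop that held at 6.6 N. My image estimates of its travel were 15 to 16.5 mm rather than 18. The box, clip, tape and eraser did not move, and the job is handed in.

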